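# Knock out the sample briquettes and store them in the drawer

### The job

Push each briquette that is stuck in the mould up with the knockout rod under its pocket (raise the rod by its black grip), and lay every briquette, including the one already on the worktop, flat in a compartment of the drawer case, one to a compartment. Then shut the drawer fully and leave all the knockout rods fully down. Leave the other things on the bench where they are.

Things in the scene. Friction and masses are not known exactly. Their poses are not given: they have to be found in the camera images.
- mould: Aluminium mould block with three pockets in a row, fixed to the worktop, 68 x 160 x 56 mm high on two end legs; origin under its middle on the worktop, x points away from the knockout grips, y along the row of pockets. Each pocket is 52 (x) x 28 (y) x 21 mm deep, their middles at y = +54 (pocket 1), 0 (pocket 2) and -54 mm (pocket 3). A flange 14 mm wide and 4 mm high runs along the foot of each end.
- rod_1 (a joint): Knockout rod under pocket 1, slides straight up: 0 = fully down, 0.016 m = fully up (stop). It takes about 6 N to raise, 3 N to push down, and stays where it is left. Fully up it lifts a briquette until its top stands 15 mm above the mould, its lowest 5 mm still in the pocket.
- rod_1_grip (a point): Centre of the top of knockout rod 1's black upright grip, 18 (x) x 12 (y) mm, which stands in front of the mould (its centre 32 mm clear of the mould's face, 66 mm from the pocket's middle towards -x of the mould) and rises with the rod; its top is 68 mm above the worktop when the rod is down and the grip is upright and straight for the upper 50 mm. Axes as the mould's.
- rod_2 (a joint): Knockout rod under pocket 2, slides straight up: 0 = fully down, 0.016 m = fully up (stop). It takes about 6 N to raise, 3 N to push down, and stays where it is left. Fully up it lifts a briquette until its top stands 15 mm above the mould, its lowest 5 mm still in the pocket.
- rod_2_grip (a point): Centre of the top of knockout rod 2's black upright grip, 18 (x) x 12 (y) mm, which stands in front of the mould (its centre 32 mm clear of the mould's face, 66 mm from the pocket's middle towards -x of the mould) and rises with the rod; its top is 68 mm above the worktop when the rod is down and the grip is upright and straight for the upper 50 mm. Axes as the mould's.
- rod_3 (a joint): Knockout rod under pocket 3, slides straight up: 0 = fully down, 0.016 m = fully up (stop). It takes about 6 N to raise, 3 N to push down, and stays where it is left. Fully up it lifts a briquette until its top stands 15 mm above the mould, its lowest 5 mm still in the pocket.
- rod_3_grip (a point): Centre of the top of knockout rod 3's black upright grip, 18 (x) x 12 (y) mm, which stands in front of the mould (its centre 32 mm clear of the mould's face, 66 mm from the pocket's middle towards -x of the mould) and rises with the rod; its top is 68 mm above the worktop when the rod is down and the grip is upright and straight for the upper 50 mm. Axes as the mould's.
- briquette_1: Grey pressed sample briquette, 50 (x) x 26 (y) x 20 (z) mm, about 45 g, origin at its centre. Starts in pocket 1, its top 1 mm below the mould's top, with 1 mm of play all round. May be absent.
- briquette_2: Grey pressed sample briquette, 50 (x) x 26 (y) x 20 (z) mm, about 45 g, origin at its centre. Starts in pocket 2, its top 1 mm below the mould's top, with 1 mm of play all round. May be absent.
- briquette_3: Grey pressed sample briquette, 50 (x) x 26 (y) x 20 (z) mm, about 45 g, origin at its centre. Starts in pocket 3, its top 1 mm below the mould's top, with 1 mm of play all round. May be absent.
- briquette_4: Another such briquette, 50 x 26 x 20 mm, origin at its centre, lying on the worktop between mould and drawer case; always there.
- drawer (a joint): Slide of the one drawer of a low grey drawer case fixed on the worktop (140 deep x 268 wide x 56 mm high; the case's x points to its back, y to the left for the robot, the drawer's handle is on its -x side): 0 = shut, 0.100 m = fully out (stop), towards the case's -x. About 1.5 N of friction; it stays where it is left. It starts between 2 and 25 mm open.
- drawer_handle (a point): Middle of the drawer's bar handle: an 8 mm round steel bar 80 mm long along y, 30 mm above the worktop, its axis 32 mm in front of the drawer's 42 mm high front panel (10 mm thick). Axes as the case's. Moves with the drawer.
- tray_row (a point): Middle of the row of four compartments on the drawer's floor, 9 mm above the worktop, 57 mm behind the panel's outer face; axes as the case's. Moves with the drawer.
- compartment_1 (a point): Middle of the floor of compartment 1 (1 is the leftmost, y = +93 mm in the row; 62 mm apart). Each is 34 (x) x 58 (y) mm inside, walls 4 mm thick and 5 mm high, so a briquette lies across, its long side along y. With the drawer fully out the compartments lie 53 mm in front of the case. Axes as the case's.
- compartment_2 (a point): Middle of the floor of compartment 2 (1 is the leftmost, y = +93 mm in the row; 62 mm apart). Each is 34 (x) x 58 (y) mm inside, walls 4 mm thick and 5 mm high, so a briquette lies across, its long side along y. With the drawer fully out the compartments lie 53 mm in front of the case. Axes as the case's.
- compartment_3 (a point): Middle of the floor of compartment 3 (1 is the leftmost, y = +93 mm in the row; 62 mm apart). Each is 34 (x) x 58 (y) mm inside, walls 4 mm thick and 5 mm high, so a briquette lies across, its long side along y. With the drawer fully out the compartments lie 53 mm in front of the case. Axes as the case's.
- compartment_4 (a point): Middle of the floor of compartment 4 (1 is the leftmost, y = +93 mm in the row; 62 mm apart). Each is 34 (x) x 58 (y) mm inside, walls 4 mm thick and 5 mm high, so a briquette lies across, its long side along y. With the drawer fully out the compartments lie 53 mm in front of the case. Axes as the case's.
- bulb: Bystander: red rubber pipette bulb, standing or lying loose; origin under its middle.
- tape: Bystander: roll of brown tape, standing or lying loose; origin under its middle.
- cup: Bystander: sample cup with a red lid, standing or lying loose; origin under its middle.
- rack: Bystander: blue cuvette rack, standing or lying loose; origin under its middle.
- small_bottle: Bystander: small white bottle, standing or lying loose; origin under its middle.
- pen: Bystander: black pen, standing or lying loose; origin under its middle.

How it is judged:
On the way, in this order (a step that is already met when the one before it is completed fails the run):
1. a knockout rod is raised (value of joint any of rod_1, rod_2, rod_3 above 0.01 m), for 0.2 s.
2. all briquettes lie flat in compartments of the open drawer (x of briquette_1 in the frame of tray_row between -0.008 and 0.008 m and y of briquette_1 in the frame of tray_row between -0.104 and 0.104 m and z of briquette_1 in the frame of tray_row between 0.006 and 0.0125 m and angle between the z axis of each of briquette_1, briquette_2, briquette_3, briquette_4 and the z axis of tray_row, either way round below 0.1 rad and linear speed of each of briquette_1, briquette_2, briquette_3, briquette_4 below 0.02 m/s and x of briquette_2 in the frame of tray_row between -0.008 and 0.008 m and y of briquette_2 in the frame of tray_row between -0.104 and 0.104 m and z of briquette_2 in the frame of tray_row between 0.006 and 0.0125 m and x of briquette_3 in the frame of tray_row between -0.008 and 0.008 m and y of briquette_3 in the frame of tray_row between -0.104 and 0.104 m and z of briquette_3 in the frame of tray_row between 0.006 and 0.0125 m and x of briquette_4 in the frame of tray_row between -0.008 and 0.008 m and y of briquette_4 in the frame of tray_row between -0.104 and 0.104 m and z of briquette_4 in the frame of tray_row between 0.006 and 0.0125 m and value of joint drawer above 0.05 m), for 0.2 s.
At the end, for the whole second after the job is handed in: Every briquette present lies at rest and flat (within 0.1 rad) on the floor of a compartment, its centre within 8 mm of the row's middle line and 6 to 12.5 mm above the drawer's floor; the drawer is shut to within 6 mm; every knockout rod is down to within 3 mm (x of briquette_1 in the frame of tray_row between -0.008 and 0.008 m and y of briquette_1 in the frame of tray_row between -0.104 and 0.104 m and z of briquette_1 in the frame of tray_row between 0.006 and 0.0125 m and angle between the z axis of each of briquette_1, briquette_2, briquette_3, briquette_4 and the z axis of tray_row, either way round below 0.1 rad and linear speed of each of briquette_1, briquette_2, briquette_3, briquette_4 below 0.02 m/s and x of briquette_2 in the frame of tray_row between -0.008 and 0.008 m and y of briquette_2 in the frame of tray_row between -0.104 and 0.104 m and z of briquette_2 in the frame of tray_row between 0.006 and 0.0125 m and x of briquette_3 in the frame of tray_row between -0.008 and 0.008 m and y of briquette_3 in the frame of tray_row between -0.104 and 0.104 m and z of briquette_3 in the frame of tray_row between 0.006 and 0.0125 m and x of briquette_4 in the frame of tray_row between -0.008 and 0.008 m and y of briquette_4 in the frame of tray_row between -0.104 and 0.104 m and z of briquette_4 in the frame of tray_row between 0.006 and 0.0125 m and value of joint drawer below 0.006 m and value of joint each of rod_1, rod_2, rod_3 below 0.003 m); the robot touches nothing.
It fails at once if one of the bystanders is moved more than 40 mm (distance of any of bulb, tape, cup, rack, small_bottle, pen from where it was at the start of the episode above 0.04 m).
Of briquette_1, briquette_2, briquette_3 only 2 to 3 are there at a start; the rules pass over those that are not, and their reading is None.
At some moment in a run one of briquette_4 may be knocked a few centimetres aside while the robot is not near it.
Once in a run the grip may slacken for a moment while it holds something.
It also fails if it takes over 210 s, if anything falls off the work surface, if the arm or the gripper's body presses on something with over 40 N, if the wrist force passes 120 N, or if a joint passes its speed limit or range.

### The arm

A 7-joint arm with a two-finger parallel gripper is mounted at the origin on a cart in front of the work surface, level with it; the furniture and walls round the work are solid. World frame = base frame: x ahead of the robot, y to its left, z up, the work surface at z = 0. Lengths are in m, angles in rad, forces in N, time in s.
With the tool pointing down it reaches from about 0.4 to 0.925 m from the base axis. Payload 4.1 kg.
Tool frame: the origin (TCP) lies on the front face of the gripper's body, between the roots of the fingers; the fingertips stand 73 mm ahead of it and the grasp point (between the pads) lies 54 mm ahead of it (pinch_z is the distance from the TCP to the grasp point, in m); z points along the fingers, y is the line along which they close (so a half turn about z gives the same grasp; the last joint's range is limited). The gripper opens to 85 mm and grips with 20 to 120 N. Pads are 22 mm wide; open, the fingers measure 114 mm over their backs; the gripper's body (76 mm by 85 mm) begins 54 mm behind the grasp point. The pads swing forward as they close: fully open they stand 13 mm farther back than shut.
Start: joints at [1.226, 0.398, 0.045, 1.537, -0.019, 1.207, -0.051], TCP at [0.158, -0.63, 0.304] pointing down, gripper open.
Joint ranges: [-2.82, 2.82], [-0.49, 2.23], [-1.37, 1.46], [0, 2.46], [-1.36, 4.5], [0.23, 2], [-2.94, 2.94]. Speed limits (rad/s): [2.57, 2.57, 3.14, 3.14, 3.14, 3.14, 3.14].

### API

Orientations are given as a unit quaternion [w, x, y, z].
In Python, from bench import state, camera, camera_params, hand_in, pinch_z gives the robot as it stands. The module is installed in compiled form; this text tells all that it offers.
- The arm moves only by the tool jog_arm, never from a script. Its argument "commands" is a list that holds one entry, the list of rows, each a list of 5 numbers: the finger opening in cm, from 0 to 8.54, then the shift along the tool's x, y, z in cm, then the turn about the tool's z in rad. In form: [[[gripper, x, y, z, yaw], ...]]. A call has 1 to 12 rows; each row shifts and turns the commanded pose from where the row before left it, along the tool's axes as they then stand; what a row does not reach is not made up. A row lasts 1/8 s, in which the tool goes at most 62.5 mm and 10.7 degrees, less where a joint would pass 70% of its speed; a pose out of reach is approached as far as the arm can. A call with a gripper value outside its range is refused whole. The fingers move at their own pace and stop on an object; "squeeze" is the grip in N (left out, the last holds). Time passes only in rows, so rows that do not move let the fingers close. It gives the time, the measured TCP pose, the force, the opening and the grip force at its end, in the units of the state.
- state(): the state, without advancing time (a new reading comes with each control period).
- camera(name): name is "side" or "top" or "wrist"; returns the picture (420x560x3 uint8, red, green, blue); there is no depth.
- camera_params(name): a dict with "K" (3x3 intrinsics, pixels), "dist" ([k1, k2, p1, p2, k3] as OpenCV has them; the pictures are not rectified), "xyz" and "attitude" of the camera in the world. Camera axes: x right, y down, z forward; pixel columns grow to the right and rows downward; lengths in m; the calibration is good to about 2 mm. A picture is of the moment at which its call begins: read the wrist's pose just before it. camera_params takes no time and is no camera call; for the wrist camera it gives the pose at the moment of the call.
- hand_in(): hands the job in; it is judged then, once.
The state is a dict: "time_s": time; "qpos": joint angles; "joint_velocities": joint speeds; "joint_torque": joint torques, N m; "position": TCP position; "orientation": TCP orientation; "wrist_force": force on the tool from outside, world axes, zero at the start; "moment": the same for the moment, N m; "finger_gap": opening from 0.0 (shut) to 1.0 (fully open); "finger_force": force on a finger pad.
Only numpy, scipy, OpenCV 4.12 (cv2) and the standard library are available. Lean on these libraries where they do the work, as an engineer would, in place of code of your own. Each camera call takes 0.05 s, during which the arm holds its last target. There are 200 camera calls.

## Working session

There is one attempt and no reset: what is moved stays moved. The work goes in short steps, Python scripts to look and compute and a tool call to move; the robot and the scene stay as the last step left them, time stands still between calls to the robot, and variables do not carry over. Pictures are saved under pics/ and viewed, at most 14 in all, crops included, and the job is handed in when it is done.

Besides the shell and the picture viewer there is one more tool, called after ">>>" as name([rows], argument=value, ...), one row to a line, values as JSON. jog_arm: Moves the arm, as the interface text tells. Its arguments: {"type":"object","properties":{"commands":{"type":"array"},"squeeze":{"type":"number"}},"required":["commands"]}

```bash
mkdir -p pics; python3 - <<'E'
from bench import *
import cv2
s=state();print(s['time_s'],s['position'],s['orientation'],s['finger_gap'],pinch_z)
for n in('top','side'):
    p=camera_params(n);print(n,p)
    cv2.imwrite(f'pics/{n}0.png',camera(n)[:,:,::-1])
E
```

```text
0.0 [ 0.15807324 -0.62998338  0.3028418 ] [-9.75077067e-04  9.92450795e-01  1.22639435e-01 -1.92404720e-04] 0.9959665341141125 0.0539
top {'K': array([[502.99912147,   0.        , 287.7815857 ],
       [  0.        , 502.99912147, 206.51603406],
       [  0.        ,   0.        ,   1.        ]]), 'dist': array([0.06277564, 0.        , 0.        , 0.        , 0.        ]), 'xyz': array([-0.05119407, -0.19922979,  1.19426279]), 'attitude': array([-0.24657605,  0.81808565, -0.49723318,  0.15064954])}
side {'K': array([[524.19401524,   0.        , 278.44343286],
       [  0.        , 524.19401524, 213.52571088],
       [  0.        ,   0.        ,   1.        ]]), 'dist': array([-0.08230758,  0.        ,  0.        ,  0.        ,  0.        ]), 'xyz': array([-0.79197002,  0.34291428,  1.08833372]), 'attitude': array([ 0.2913274 , -0.58318529,  0.67257718, -0.35023307])}
```

View pics/top0.png

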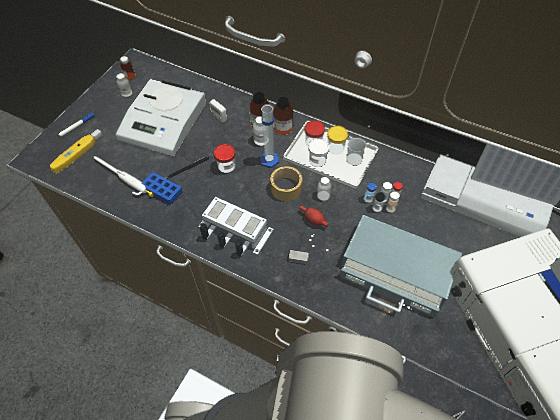

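View pics/side0.png

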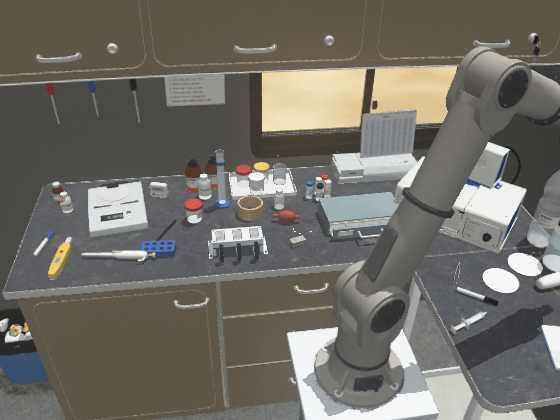

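The top view shows the mould at about (235,217) with its grips below it, the loose briquette at (299,256), the bulb at (314,216), the tape at (287,183) and the drawer case at (400,262) with its handle at (384,303). I'll zoom in for exact pixels.

```bash
cat >h.py <<'E'
import numpy as np,cv2
from bench import *
from scipy.spatial.transform import Rotation as R
def rot(q): return R.from_quat([q[1],q[2],q[3],q[0]])
def P(p): return (p['K'],p['dist'],np.array(p['xyz']),rot(p['attitude']).as_matrix())
def ray(p,uv,z):
    K,d,c,M=P(p); n=cv2.undistortPoints(np.array(uv,float).reshape(-1,1,2),K,d).reshape(-1,2)
    v=np.c_[n,np.ones(len(n))]@M.T
    return c+v*((z-c[2])/v[:,2])[:,None]
def proj(p,X):
    K,d,c,M=P(p); Y=(np.atleast_2d(X)-c)@M
    return cv2.projectPoints(Y,np.zeros(3),np.zeros(3),K,d)[0].reshape(-1,2)
def frame2(o,yaw,pts):
    pts=np.atleast_2d(np.array(pts,float)); a=np.c_[np.cos(yaw),np.sin(yaw)][0]
    return np.c_[o[0]+pts[:,0]*a[0]-pts[:,1]*a[1],o[1]+pts[:,0]*a[1]+pts[:,1]*a[0],pts[:,2]]
E
python3 - <<'E'
from h import *
p=camera_params('top')
print(ray(p,[[235,217],[299,256],[400,262]],0.0),P(p)[3][:,2])
im=cv2.imread('pics/top0.png')
a=cv2.resize(im[190:270,190:340],(750,400),interpolation=cv2.INTER_CUBIC)
cv2.imwrite('pics/c1.png',a)
b=cv2.resize(im[210:320,330:470],(700,550),interpolation=cv2.INTER_CUBIC)
cv2.imwrite('pics/c2.png',b)
E
```

```text
[[ 0.55402589  0.27969201  0.        ]
 [ 0.52654016  0.06467631  0.        ]
 [ 0.63410838 -0.18035495  0.        ]] [ 0.49170004  0.25362477 -0.83300993]
```

View pics/c1.png

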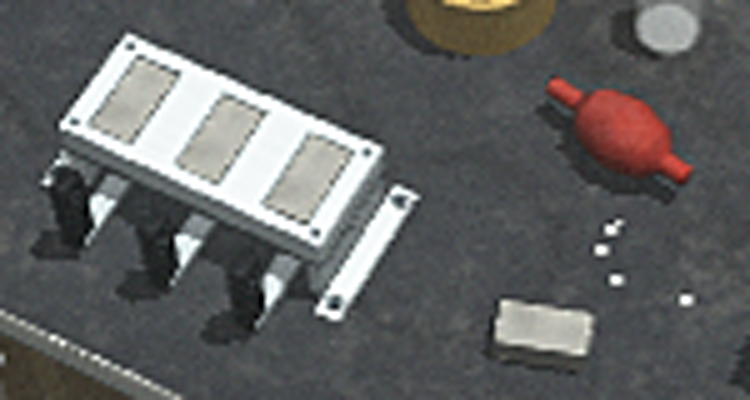

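View pics/c2.png

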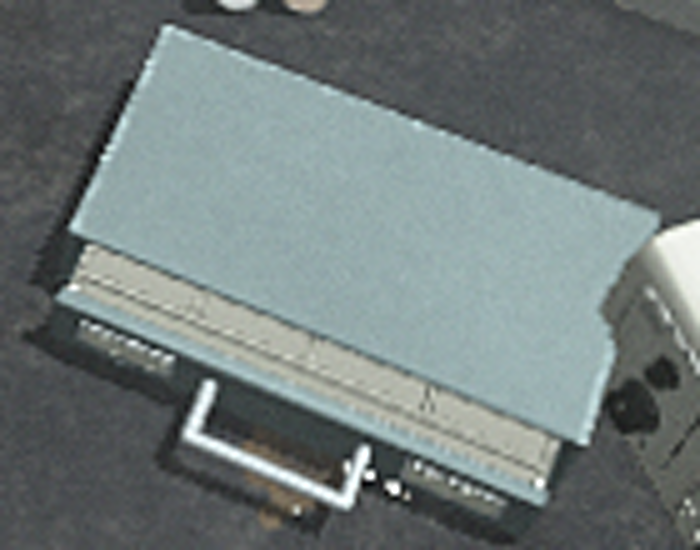

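All three pockets are filled. The mould's top corners are at crop pixels (127,35), (383,153), (325,248) and (62,128). The drawer is about 20 mm open with its handle bar running (187,437) to (348,505). Next I'll fit the poses.

```bash
python3 - <<'E'
from h import *
from scipy.optimize import least_squares
p=camera_params('top')
c1=lambda a:(np.array(a)+.5)/5-.5+[190,190]
c2=lambda a:(np.array(a)+.5)/5-.5+[330,210]
def fit(model,uv,x0):
    r=least_squares(lambda x:(proj(p,frame2(x[:2],x[2],model))-uv).ravel(),x0)
    print(np.round(r.x,4),'resid px',np.round(np.abs(r.fun).max(),2));return r.x
m=fit([[.034,.08,.056],[.034,-.08,.056],[-.034,-.08,.056],[-.034,.08,.056]],c1([[127,35],[383,153],[325,248],[62,128]]),[.55,.28,0])
c=fit([[.07,.134,.056],[-.07,.134,.056],[-.07,-.134,.056],[.07,-.134,.056]],c2([[165,27],[72,232],[585,443],[660,215]]),[.63,-.18,0])
b=fit([[.025,.013,.02],[.025,-.013,.02],[-.025,-.013,.02],[-.025,.013,.02]],c1([[593,312],[590,354],[495,341],[499,300]]),[.52,.06,-1.5])
h=ray(p,c2([[187,437],[348,505]]),.03);print('handle',h,h.mean(0),np.linalg.norm(h[0]-h[1]))
v=np.array([np.cos(c[2]),np.sin(c[2])]);hm=h.mean(0)[:2]
y=np.array([-v[1],v[0]])
print('handle in case',(hm-c[:2])@v,(hm-c[:2])@y)
for i,yy in enumerate((.054,0,-.054)):print('pocket',i+1,frame2(m[:2],m[2],[[0,yy,.056],[-.066,yy,.068]]).round(4))
# side check
s=camera_params('side');print(proj(s,[[m[0],m[1],.056],[c[0],c[1],.056],[b[0],b[1],.02],[hm[0],hm[1],.03]]))
print('instr',ray(p,c2([[610,310],[700,540]]),0.0),ray(p,[[455,267],[530,232]],.2))
E
```

```text
[5.232e-01 2.583e-01 4.000e-04] resid px 0.63
[ 0.6259 -0.1789  0.0368] resid px 0.87
[ 0.519   0.063  -1.2248] resid px 0.36
handle [[ 0.48772041 -0.14242211  0.03      ]
 [ 0.49115484 -0.22495999  0.03      ]] [ 0.48943762 -0.18369105  0.03      ] 0.08260930094266711
handle in case -0.13650346848892378 0.00021447238409812928
pocket 1 [[0.5232 0.3123 0.056 ]
 [0.4572 0.3123 0.068 ]]
pocket 2 [[0.5232 0.2583 0.056 ]
 [0.4572 0.2583 0.068 ]]
pocket 3 [[0.5233 0.2043 0.056 ]
 [0.4573 0.2043 0.068 ]]
[[237.32222979 234.72355152]
 [361.20484405 206.39307131]
 [297.50571954 239.42418876]
 [373.20535575 236.47996297]]
instr [[ 0.66973262 -0.30846856  0.        ]
 [ 0.56851511 -0.38420504  0.        ]] [[ 0.56319649 -0.29337027  0.2       ]
 [ 0.72709702 -0.41548988  0.2       ]]
```

>>> jog_arm([
  [[8.5, 0, 0, -5, -0.17], [8.5, 0, 0, -5, -0.17], [8.5, 0, 0, 0, -0.17], [8.5, 0, 0, 0, -0.17], [8.5, 0, 0, 0, -0.17], [8.5, 0, 0, 0, -0.17], [8.5, 0, 0, 0, -0.17], [8.5, 0, 0, 0, -0.17]],
])

```text
time_s: 1.1
position: [0.1581, -0.6302, 0.4032]
orientation: [-0.001, 0.693, 0.721, 0.0]
wrist_force: [-0.2, 0.0, -0.4]
finger_gap: 0.995
finger_force: 0.0
```

```bash
cat >>h.py <<'E'
def go(t,ang=None):
    "tool-frame shift (cm) to world TCP t, and yaw to bring tool x to angle ang"
    s=state();M=rot(s['orientation']).as_matrix()
    a=np.arctan2(M[1,0],M[0,0])
    print('t',round(s['time_s'],2),'pos',s['position'].round(4),'ang',round(a,4),'gap',round(s['finger_gap']*8.54,2),'F',np.round(s['wrist_force'],1))
    if t is not None: print('shift cm',(M.T@(np.array(t)-s['position'])*100).round(2))
    if ang is not None: print('yaw',round(-((ang-a+np.pi)%(2*np.pi)-np.pi),4))
MO=np.array([.5232,.2583]);CA=np.array([.6259,-.1789]);CY=.0368
def case(x,y,z): return frame2(CA,CY,[[x,y,z]])[0]
E
python3 - <<'E'
from h import *
go(case(-.2,0,.35),1.607)
E
```

```text
t 1.1 pos [ 0.1581 -0.6302  0.4032] ang 1.6115 gap 8.49 F [-0.2  0.  -0.4]
shift cm [43.27 28.58  5.36]
yaw 0.0045
```

>>> jog_arm([
  [[8.5, 4, 2.6, 0, 0], [8.5, 4, 2.6, 0, 0], [8.5, 4, 2.6, 0, 0], [8.5, 4, 2.6, 0, 0], [8.5, 4, 2.6, 0, 0], [8.5, 4, 2.6, 0, 0], [8.5, 4, 2.6, 0, 0], [8.5, 4, 2.6, 0, 0], [8.5, 4, 2.6, 0, 0], [8.5, 4, 2.6, 1, 0], [8.5, 3.3, 2.6, 4, 0], [8.5, 0, 0, 0, 0]],
])

```text
time_s: 2.6
position: [0.4287, -0.1838, 0.3511]
orientation: [-0.003, 0.692, 0.722, -0.0]
wrist_force: [-1.1, -0.2, -0.8]
finger_gap: 0.994
finger_force: 0.0
```

```bash
python3 - <<'E'
from h import *
go(case(-.1365,0,.15),1.607)
p=camera_params('wrist');im=camera('wrist')
print(p['xyz'],P(p)[3][:,2]);cv2.imwrite('pics/w1.png',im[:,:,::-1])
print(proj(p,[case(-.1365,.04,.03),case(-.1365,-.04,.03)]))
E
```

```text
t 2.6 pos [ 0.4287 -0.1838  0.3511] ang 1.6131 gap 8.49 F [-1.1 -0.2 -0.8]
shift cm [-0.34  6.17 20.08]
yaw 0.0061
[ 0.42645544 -0.10157777  0.42214456] [ 0.00815194 -0.31760928 -0.94818663]
[[330.41489553 145.64370088]
 [327.10388091 208.08420822]]
```

View pics/w1.png

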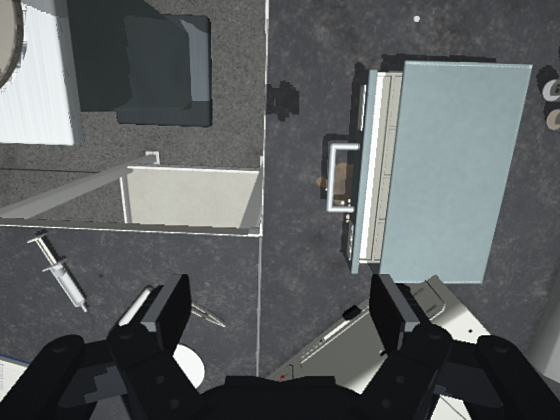

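The handle bar runs from (331,147) to (332,209), close to the prediction. The instrument at lower right, near (430,290), stands beside the case's right end. I'll refine the bar position.

```bash
python3 - <<'E'
from h import *
im=cv2.imread('pics/w1.png',0).astype(float)
p=camera_params('wrist')
for r in (160,178,195): print(r,im[r,322:345].astype(int))
uv=[]
for r in (160,170,178,186,195):
    w=np.clip(im[r,322:345]-120,0,None);uv.append([(w*np.arange(322,345)).sum()/w.sum(),r])
q=ray(p,uv,.032);print(np.round(uv,1),q.round(4))
v=np.array([np.cos(CY),np.sin(CY)]);print('case x',(q[:,:2]-CA)@v)
print(ray(p,[[532,66],[485,283],[405,62],[379,274]],.056)); print([case(a,b,.056) for a,b in((.07,.134),(.07,-.134),(-.07,.134),(-.07,-.134))])
print('instr',ray(p,[[437,278],[280,375]],.15))
go(case(-.1365,0,.12),1.607)
E
```

```text
160 [ 55  47  50  50  52  74  77 129 173 217 254 235 200 117  75  75  79  85
  88  85  83  82  83]
178 [ 70  70  68  58  52  70 131 177 224 252 233 192 135 112 112 112 110 111
 110 109 111 109 106]
195 [ 47  46  46  44  56 132 180 225 249 231 201 120  68  66  68  66  64  61
  59  61  62  63  64]
[[332.1 160. ]
 [331.5 170. ]
 [331.1 178. ]
 [330.5 186. ]
 [330.  195. ]] [[ 0.4921 -0.1647  0.032 ]
 [ 0.4924 -0.1772  0.032 ]
 [ 0.4928 -0.1874  0.032 ]
 [ 0.493  -0.1977  0.032 ]
 [ 0.4934 -0.2095  0.032 ]]
case x [-0.13322692 -0.1333226  -0.13330089 -0.13350896 -0.13354211]
[[ 0.69636342 -0.0498782   0.056     ]
 [ 0.70868826 -0.31675529  0.056     ]
 [ 0.55671761 -0.05348068  0.056     ]
 [ 0.56323748 -0.30777374  0.056     ]]
[array([ 0.69092252, -0.04241531,  0.056     ]), array([ 0.70078269, -0.31023386,  0.056     ]), array([ 0.55101731, -0.04756614,  0.056     ]), array([ 0.56087748, -0.31538469,  0.056     ])]
instr [[ 0.58651482 -0.25812662  0.15      ]
 [ 0.43625813 -0.38656089  0.15      ]]
t 2.65 pos [ 0.4285 -0.1863  0.3525] ang 1.6094 gap 8.48 F [-0.5  0.   1.3]
shift cm [-0.03  6.18 23.23]
yaw 0.0024
```

>>> jog_arm([
  [[2.2, 0.2, 3.1, 2, 0], [2.2, 0, 3.1, 4, 0], [2.2, 0, 0, 5, 0], [2.2, 0, 0, 4, 0], [2.2, 0, 0, 2, 0], [2.2, 0, 0, 0, 0], [2.2, 0, 0, 0, 0]],
])

```text
time_s: 3.52
position: [0.4914, -0.1847, 0.1852]
orientation: [0.001, 0.695, 0.719, 0.0]
wrist_force: [-0.2, 0.5, -0.7]
finger_gap: 0.254
finger_force: 0.0
```

```bash
python3 - <<'E'
from h import *
go([.4915,-.184,.085],1.607)
s=camera_params('side');im=camera('side')[150:290,360:560,::-1]
w=camera('wrist')[:,:,::-1]
p=camera_params('wrist')
print(proj(p,[[.4928,-.1474,.034],[.4928,-.2209,.034]]))
a=np.hstack([cv2.resize(im,(440,308)),cv2.resize(w[100:400,200:500],(308,308))])
cv2.imwrite('pics/w2.png',a)
E
```

```text
t 3.52 pos [ 0.4914 -0.1847  0.1852] ang 1.6042 gap 2.17 F [-0.2  0.5 -0.7]
shift cm [ 0.09 -0.   10.02]
yaw -0.0028
[[281.64459447 172.90174104]
 [278.40525725 265.21704576]]
```

View pics/w2.png

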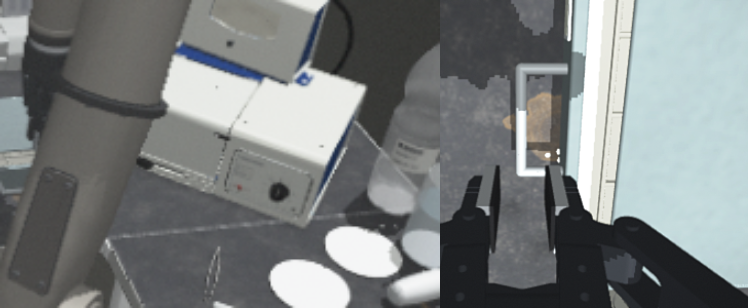

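The bar, at crop x≈522, sits midway between the pads at 495 and 550, so I'll descend and grip.

>>> jog_arm([
  [[2.2, 0, 0, 4, 0], [2.2, 0, 0, 4, 0], [2.2, 0, 0, 2, 0], [2.2, 0, 0, 0, 0], [0.4, 0, 0, 0, 0], [0.4, 0, 0, 0, 0], [0.4, 0, 0, 0, 0], [0.4, 0, 0, 0, 0]],
], squeeze=30)

```text
time_s: 4.62
position: [0.4917, -0.1839, 0.0851]
orientation: [0.001, 0.695, 0.719, 0.0]
wrist_force: [-1.0, 1.1, 6.9]
finger_gap: 0.081
finger_force: 29.9
```

>>> jog_arm([
  [[0.4, 0, -1.2, 0, 0], [0.4, 0, -1.2, 0, 0], [0.4, 0, -1.2, 0, 0], [0.4, 0, -1.2, 0, 0], [0.4, 0, -1.2, 0, 0], [0.4, 0, -1.2, 0, 0], [0.4, 0, -0.4, 0, 0], [0.4, 0, 0, 0, 0]],
])

```text
time_s: 5.62
position: [0.4156, -0.1863, 0.0851]
orientation: [0.002, 0.695, 0.719, 0.001]
wrist_force: [1.9, 0.3, 8.7]
finger_gap: 0.078
finger_force: 30.8
```

>>> jog_arm([
  [[2.2, 0, 0, 0, 0], [2.2, 0, 0, 0, 0], [2.2, 0, 0, -1, 0], [2.2, 0, 0, -4, 0], [2.2, 0, 0, -6, 0], [2.2, 0, 0, -6, 0], [2.2, 0, 3, -6, 0], [2.2, 0, 3, -2, 0], [2.2, 0, 0, 0, 0]],
])

```text
time_s: 6.75
position: [0.4749, -0.1835, 0.3321]
orientation: [0.002, 0.694, 0.72, 0.001]
wrist_force: [-0.6, 0.6, -1.0]
finger_gap: 0.259
finger_force: 0.0
```

```bash
python3 - <<'E'
from h import *
go(None)
p=camera_params('wrist');im=camera('wrist')
cv2.imwrite('pics/w3.png',im[:,:,::-1])
q=np.array([.4156,-.184]);f=lambda a,b,z:frame2(q,CY,[[a,b,z]])[0]
print(proj(p,[f(.089,y,.009) for y in(.093,.031,-.031,-.093)]).round(0))
E
```

```text
t 6.75 pos [ 0.4749 -0.1835  0.3321] ang 1.608 gap 2.21 F [-0.6  0.6 -1. ]
[[303.  94.]
 [302. 148.]
 [301. 196.]
 [300. 241.]]
```

View pics/w3.png

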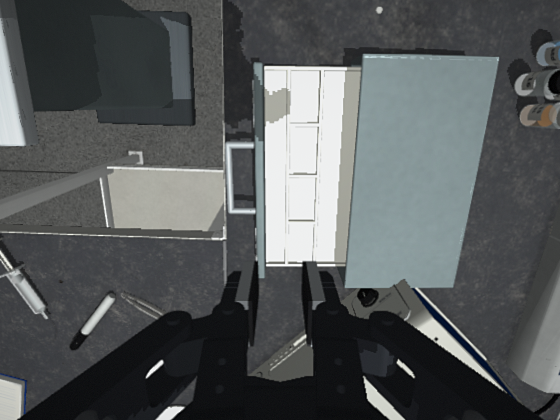

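```bash
python3 - <<'E'
from h import *
p=camera_params('wrist')
im=cv2.imread('pics/w3.png',0)
for r in (96,148,197):print(r,im[r,280:330])
print(ray(p,[[288.5,148],[319.5,148],[288.5,197],[319.5,197]],.014).round(4))
print(ray(p,[[305,123],[303.5,173],[302.5,220.5]],.014).round(4))
for z in(0,.1,.15):print('instr',z,ray(p,[[345,290],[255,375],[413,283]],z).round(3))
E
```

```text
96 [170 169 169 169 170 170 144 149 163 165 192 234 239 237 237 237 237 237
 237 237 237 237 237 237 237 237 237 237 237 237 237 237 236 237 237 237
 239 243 180 111 237 242 238 199 234 238 237 237 236 237]
148 [238 238 238 238 239 239 211 230 240 216 230 239 239 239 238 238 239 238
 238 238 238 238 239 238 238 239 238 238 238 238 238 238 239 239 240 244
 192 125 230 242 235 237 239 238 238 238 238 238 238 238]
197 [239 239 239 241 241 187 225 240 229 235 239 239 239 239 238 239 239 239
 239 239 239 239 238 239 239 239 239 239 239 239 239 239 239 241 242 187
 226 240 216 230 239 239 239 239 239 239 239 239 239 239]
[[ 0.4831 -0.1495  0.014 ]
 [ 0.5205 -0.1482  0.014 ]
 [ 0.4857 -0.2109  0.014 ]
 [ 0.5251 -0.2096  0.014 ]]
[[ 0.5013 -0.1196  0.014 ]
 [ 0.503  -0.1795  0.014 ]
 [ 0.5053 -0.242   0.014 ]]
instr 0 [[ 0.575 -0.353  0.   ]
 [ 0.445 -0.519 -0.   ]
 [ 0.673 -0.338  0.   ]]
instr 0.1 [[ 0.549 -0.29   0.1  ]
 [ 0.451 -0.415  0.1  ]
 [ 0.623 -0.279  0.1  ]]
instr 0.15 [[ 0.536 -0.259  0.15 ]
 [ 0.455 -0.362  0.15 ]
 [ 0.598 -0.25   0.15 ]]
```

>>> jog_arm([
  [[5, 5, 0, 0, 0], [5, 5.5, 0, 0, 0], [5, 5.5, 0, 0, 0], [5, 5.5, 0, 0, 0], [5, 5.5, 0, 0, 0], [5, 5.5, 0, 0, 0], [5, 5.5, 0, 0, 0], [5, 5, 0, 0, 0], [5, 0, 0, 0, -0.18], [5, 0, 0, 0, -0.18], [5, 0, 0, 0, -0.18], [5, 0, 0, 0, -0.18]],
])

```text
time_s: 8.3
position: [0.4563, 0.2442, 0.3282]
orientation: [-0.001, 0.394, 0.919, -0.002]
wrist_force: [0.3, -0.7, 0.2]
finger_gap: 0.588
finger_force: 0.0
```

>>> jog_arm([
  [[5, 0, 0, 0, -0.18], [5, 0, 0, 0, -0.18], [5, 0, 0, 0, -0.18], [5, 0, 0, 0, -0.18], [5, 0, 0, 0, -0.09], [5, 0, 0, 0, 0]],
])

```text
time_s: 9.05
position: [0.4566, 0.2443, 0.3284]
orientation: [-0.001, 0.003, 1.0, -0.001]
wrist_force: [-0.4, 0.2, 0.3]
finger_gap: 0.584
finger_force: 0.0
```

```bash
python3 - <<'E'
from h import *
go([.4573,.2043,.2],np.pi)
p=camera_params('wrist');im=camera('wrist')
cv2.imwrite('pics/w4.png',im[:,:,::-1])
print(proj(p,frame2(MO,0,[[.034,.08,.056],[.034,-.08,.056],[-.034,-.08,.056],[-.034,.08,.056],[-.066,.054,.068],[-.066,0,.068],[-.066,-.054,.068]])).round(0))
E
```

```text
t 9.05 pos [0.4566 0.2443 0.3284] ang 3.1348 gap 4.99 F [-0.4  0.2  0.3]
shift cm [-0.13 -3.97 12.85]
yaw -0.0068
[[359. 265.]
 [227. 265.]
 [223. 212.]
 [363. 211.]
 [344. 187.]
 [294. 187.]
 [243. 187.]]
```

View pics/w4.png

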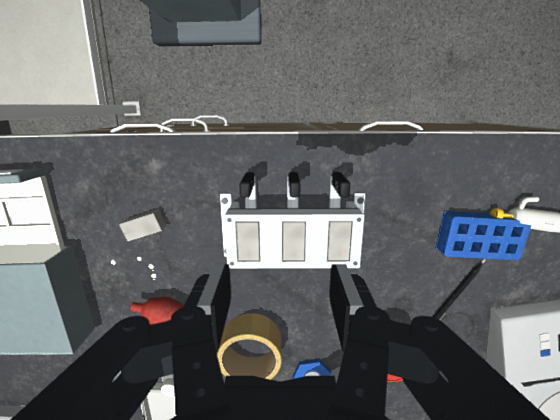

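The mould's top face spans columns 222–365 and rows 211–268. The grips are at (248,185), (294,185) and (341,185), and the loose briquette is at (142,226). I'll refine with intensity edges.

```bash
python3 - <<'E'
from h import *
from scipy.optimize import least_squares
p=camera_params('wrist');im=cv2.imread('pics/w4.png',0)
x=(im[200:280,200:390]>150).astype(np.uint8)
for c in(270,317):print(c,im[203:275,c])
for r in(225,255):print(r,im[r,215:245],im[r,340:372])
print('grip rows',[(c,im[170:200,c].tolist()) for c in (294,)])
print('grip cols',[im[180,235:260].tolist(),im[180,282:306].tolist(),im[180,328:354].tolist()])
# briquette 4
g=cv2.GaussianBlur(im[190:260,100:180],(3,3),0);_,b=cv2.threshold(g,0,255,cv2.THRESH_OTSU)
n,l,s,ce=cv2.connectedComponentsWithStats(b);k=1+np.argmax(s[1:,4]);
r=cv2.minAreaRect(np.argwhere(l==k)[:,::-1].astype(np.float32));pt=cv2.boxPoints(r)+[100,190]
w=ray(p,pt,.02);print('b4',s[k],pt,w,np.linalg.norm(np.diff(w,axis=0),axis=1),w.mean(0))
E
```

```text
270 [ 54  57  57  56  50  49  99 113 112 110 104 166 255 255 254 254 254 254
 254 254 254 254 254 254 254 254 254 254 254 254 254 254 254 254 254 254
 254 254 254 254 254 254 254 254 254 254 254 254 254 254 254 253 253 254
 254 254 254 253 254 254 254 253 253 255 255 160  85  85  89  90  89  84]
317 [ 55  54  54  53  52  50  97 111 110 105 109 210 255 255 254 254 253 253
 254 254 254 253 253 253 254 254 254 254 253 253 254 254 254 254 254 253
 253 253 253 254 254 253 253 254 253 253 253 253 253 253 253 252 253 253
 252 253 253 252 253 253 253 253 253 255 255 154  81  82  86  86  87  88]
225 [ 87  87  87  87  86  77 103 255 255 255 254 254 254 254 254 254 254 254
 255 255 194 157 199 212 210 211 211 212 213 213] [212 212 211 210 209 209 209 208 207 209 209 138 182 253 255 253 252 252
 252 252 252 255 255 173  94  96  99  97  95  91  88  88]
255 [ 88  86  88  87  86  87  84  77 110 255 255 255 255 254 254 254 254 254
 254 255 255 239 130 173 216 215 212 211 211 210] [203 208 210 212 215 216 218 221 211 129 222 254 254 252 252 252 252 252
 253 255 236 113  83  89  91  97 101 101  99  99  99  99]
grip rows [(294, [50, 42, 26, 15, 17, 18, 17, 18, 17, 17, 14, 18, 30, 51, 70, 73, 71, 70, 68, 67, 66, 65, 64, 61, 61, 52, 53, 158, 255, 222])]
grip cols [[87, 87, 88, 88, 91, 85, 53, 21, 14, 17, 15, 19, 16, 16, 14, 18, 26, 18, 27, 95, 84, 59, 57, 76, 82], [88, 89, 89, 86, 91, 152, 106, 33, 13, 16, 16, 18, 14, 17, 15, 15, 16, 38, 53, 81, 88, 88, 88, 86], [89, 92, 136, 117, 57, 17, 16, 26, 25, 17, 18, 17, 17, 16, 16, 16, 17, 15, 13, 35, 68, 92, 98, 96, 94, 92]]
b4 [ 20  24  41  27 696] [[118.93621445 223.65666199]
 [154.96998596 212.19137383]
 [160.86679459 230.72420502]
 [124.83302307 242.18949127]] [[0.51607722 0.03525007 0.02      ]
 [0.50085142 0.08449973 0.02      ]
 [0.52621183 0.08878919 0.02      ]
 [0.54216216 0.03862324 0.02      ]] [0.05154953 0.02572061 0.05264063] [0.52132566 0.06179056 0.02      ]
```

>>> jog_arm([
  [[4, -0.3, -4, 4, 0], [4, 0, 0, 5, 0], [4, 0, 0, 5, 0], [4, 0, 0, 4, 0], [4, 0, 0, 2.5, 0], [4, 0, 0, 1.3, 0], [4, 0, 0, 0, 0], [0.8, 0, 0, 0, 0], [0.8, 0, 0, 0, 0], [0.8, 0, 0, 0, 0], [0.8, 0, 0, 0, 0], [0.8, 0, 0, 0, 0]],
], squeeze=60)

```text
time_s: 10.6
position: [0.461, 0.2056, 0.1129]
orientation: [0.001, 0.003, 1.0, -0.0]
wrist_force: [-0.4, -1.7, 6.6]
finger_gap: 0.127
finger_force: 58.7
```

>>> jog_arm([
  [[0.8, 0, 0, -0.4, 0], [0.8, 0, 0, -0.4, 0], [0.8, 0, 0, -0.4, 0], [0.8, 0, 0, -0.4, 0], [0.8, 0, 0, -0.2, 0], [0.8, 0, 0, 0, 0]],
])

```text
time_s: 11.35
position: [0.4611, 0.2054, 0.1292]
orientation: [0.001, 0.003, 1.0, 0.001]
wrist_force: [7.0, 2.7, -13.9]
finger_gap: 0.128
finger_force: 60.6
```

>>> jog_arm([
  [[4, 0, 0, 0, 0], [4, 0, 0, 0, 0], [4, 0, 0, -5, 0], [4, 0, 5.4, 0, 0], [4, 0, 0, 4, 0], [4, 0, 0, 2.6, 0], [4, 0, 0, 0.2, 0], [0.8, 0, 0, 0, 0], [0.8, 0, 0, 0, 0], [0.8, 0, 0, 0, 0], [0.8, 0, 0, 0, 0], [0.8, 0, 0, 0, 0]],
])

```text
time_s: 12.85
position: [0.461, 0.2596, 0.113]
orientation: [0.001, 0.003, 1.0, -0.0]
wrist_force: [-1.3, -1.0, 5.8]
finger_gap: 0.129
finger_force: 58.9
```

>>> jog_arm([
  [[0.8, 0, 0, -0.4, 0], [0.8, 0, 0, -0.4, 0], [0.8, 0, 0, -0.4, 0], [0.8, 0, 0, -0.4, 0], [0.8, 0, 0, -0.2, 0], [0.8, 0, 0, 0, 0]],
])

```text
time_s: 13.6
position: [0.4611, 0.2594, 0.1293]
orientation: [0.0, 0.003, 1.0, 0.001]
wrist_force: [5.4, 3.0, -12.2]
finger_gap: 0.129
finger_force: 59.8
```

>>> jog_arm([
  [[4, 0, 0, 0, 0], [4, 0, 0, 0, 0], [4, 0, 0, -5, 0], [4, 0, 5.4, 0, 0], [4, 0, 0, 4, 0], [4, 0, 0, 2.6, 0], [4, 0, 0, 0.2, 0], [0.8, 0, 0, 0, 0], [0.8, 0, 0, 0, 0], [0.8, 0, 0, 0, 0], [0.8, 0, 0, 0, 0], [0.8, 0, 0, 0, 0]],
])

```text
time_s: 15.1
position: [0.4614, 0.3137, 0.1131]
orientation: [0.001, 0.003, 1.0, -0.0]
wrist_force: [-1.4, -1.8, 6.6]
finger_gap: 0.126
finger_force: 58.9
```

>>> jog_arm([
  [[0.8, 0, 0, -0.4, 0], [0.8, 0, 0, -0.4, 0], [0.8, 0, 0, -0.4, 0], [0.8, 0, 0, -0.4, 0], [0.8, 0, 0, -0.2, 0], [0.8, 0, 0, 0, 0]],
])

```text
time_s: 15.85
position: [0.4615, 0.3135, 0.1293]
orientation: [0.0, 0.003, 1.0, 0.0]
wrist_force: [4.3, 3.7, -10.6]
finger_gap: 0.125
finger_force: 59.6
```

>>> jog_arm([
  [[4, 0, 0, 0, 0], [4, 0, 0, 0, 0], [4, 0, 0, -5, 0], [4, -3.2, 0, 0, 0], [4, -3.2, 0, 0, 0], [4, 0, 0, 2.5, 0], [4, 0, 0, 2, 0], [4, 0, 0, 0, 0], [2.2, 0, 0, 0, 0], [2.2, 0, 0, 0, 0], [2.2, 0, 0, 0, 0]],
])

```text
time_s: 17.23
position: [0.525, 0.3135, 0.1354]
orientation: [0.0, 0.003, 1.0, 0.0]
wrist_force: [-0.6, -0.3, -0.3]
finger_gap: 0.282
finger_force: 59.7
```

```bash
python3 - <<'E'
from h import *
go([.5255,.3136,.133],np.pi)
E
```

```text
t 17.23 pos [0.525  0.3135 0.1354] ang 3.136 gap 2.4 F [-0.6 -0.3 -0.3]
shift cm [-0.05  0.01  0.24]
yaw -0.0056
```

>>> jog_arm([
  [[2.2, 0, 0, -2, 0], [2.2, 0, 0, -5, 0], [2.2, 0, 0, -5, 0], [2.2, 0, 0, 0, 0.17], [2.2, 0, 0, 0, 0.17], [2.2, 0, 0, 0, 0.17], [2.2, 0, 0, 0, 0.17], [2.2, 0, 0, 0, 0.17], [2.2, 0, 0, 0, 0.17], [2.2, 0, 0, 0, 0.17], [2.2, 0, 0, 0, 0.17], [2.2, 0, 0, 0, 0.17]],
])

```text
time_s: 18.73
position: [0.5249, 0.3137, 0.2565]
orientation: [0.0, 0.696, 0.718, 0.001]
wrist_force: [-0.1, -0.5, -0.4]
finger_gap: 0.284
finger_force: 59.8
```

>>> jog_arm([
  [[2.2, -3, 0, 0, 0], [2.2, -5.5, 0, 0, 0], [2.2, -5.5, 0, 0, 0], [2.2, -5.5, 0, 0, 0], [2.2, -5.5, 0, 0, 0], [2.2, -5.5, 0, 0, 0], [2.2, -5.5, 0, 0, 0], [2.2, -4, 0, 0, 0], [2.2, 0, 0, 0, 0], [2.2, 0, 0, 0, 0]],
])

```text
time_s: 19.98
position: [0.5393, -0.0853, 0.2559]
orientation: [0.0, 0.694, 0.72, 0.001]
wrist_force: [-0.6, 0.7, -1.1]
finger_gap: 0.281
finger_force: 59.8
```

```bash
python3 - <<'E'
from h import *
go([.5006,-.0886,.0945],1.6076)
p=camera_params('wrist')
im=camera('wrist')[:,:,::-1];cv2.imwrite('pics/w5.png',im)
E
```

```text
t 19.98 pos [ 0.5393 -0.0853  0.2559] ang 1.6071 gap 2.4 F [-0.6  0.7 -1.1]
shift cm [-0.2  -3.9  16.13]
yaw -0.0005
```

View pics/w5.png

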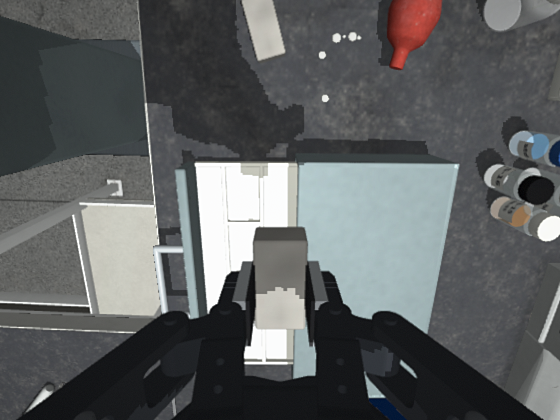

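The briquette is held square at (280,275). The compartment 1 walls are near columns 225 and 262. I'll re-check the row line from here.

```bash
python3 - <<'E'
from h import *
p=camera_params('wrist');im=cv2.imread('pics/w5.png',0)
for r in(190,205):print(r,im[r,190:300])
print(im[160:235,245])
print(proj(p,[[.4995+s*.019,-.0886,.014] for s in(-1,1)]),proj(p,[[.5006,-.0886+s*.031,.014] for s in(-1,1)]))
E
```

```text
190 [ 66  66  66  66  65  60  64 152 252 255 253 252 252 252 252 252 252 252
 252 252 252 252 252 252 252 252 252 252 252 252 252 252 251 252 253 250
 230 247 253 253 252 252 252 252 252 252 252 252 252 252 252 252 252 252
 252 252 252 252 252 252 252 252 252 252 252 252 253 255 229 207 250 254
 254 231 247 253 252 252 252 252 252 252 252 252 252 252 252 252 252 252
 252 252 252 252 252 253 255 232 194 193 195 194 195 195 195 198 197 138
 141 188]
205 [ 62  65  65  65  65  64  60  59 128 249 255 253 252 252 252 252 252 252
 252 252 252 252 252 252 252 252 252 252 252 252 252 252 242 247 253 255
 231 212 249 253 252 252 252 252 252 252 252 252 252 252 252 252 252 252
 252 252 252 252 252 252 252 252 252 252 252 252 252 253 254 222 246 254
 254 228 247 253 252 252 252 252 252 252 252 252 252 252 252 252 252 252
 252 252 252 252 252 253 255 232 193 192 193 194 194 194 195 197 171 137
 162 191]
[ 57  89 113 177 201 195 178 188 197 196 196 195 194 192 200 252 254 253
 252 252 252 252 252 252 252 252 252 252 252 252 252 252 252 252 252 252
 252 252 252 252 252 252 252 252 252 252 252 252 252 252 252 252 252 252
 252 252 252 252 254 255 204 136 254 255 253 252 252 252 252 252 252 252
 252 252 252]
[[221.10875409 192.81511761]
 [258.31954005 194.09077309]] [[240.88448478 221.94610095]
 [240.71515448 163.25806229]]
```

>>> jog_arm([
  [[2.2, -0.2, -3.8, 0, 0], [2.2, 0, 0, 5, 0], [2.2, 0, 0, 5, 0], [2.2, 0, 0, 4, 0], [2.2, 0, 0, 1.2, 0], [2.2, 0, 0, 0.6, 0], [2.2, 0, 0, 0, 0]],
])

```text
time_s: 20.9
position: [0.5021, -0.0896, 0.0979]
orientation: [0.001, 0.694, 0.72, 0.001]
wrist_force: [0.6, 0.6, -0.3]
finger_gap: 0.284
finger_force: 59.8
```

>>> jog_arm([
  [[2.2, 0, 0, 0.3, 0], [2.2, 0, 0, 0.1, 0], [2.2, 0, 0, 0, 0], [3.6, 0, 0, 0, 0], [3.6, 0, 0, 0, 0], [3.6, 0, 0, -2, 0], [3.6, 0, 0, -6, 0], [3.6, 0, 0, -6, 0], [3.6, 0, 0, 0, 0]],
])

```text
time_s: 22.02
position: [0.5042, -0.0898, 0.2377]
orientation: [0.005, 0.695, 0.719, 0.003]
wrist_force: [0.1, 0.2, 0.2]
finger_gap: 0.421
finger_force: 0.0
```

```bash
python3 - <<'E'
from h import *
go([.5255,.2595,.2558],np.pi)
p=camera_params('wrist')
im=camera('wrist')[:,:,::-1];cv2.imwrite('pics/w6.png',im)
print(proj(p,[[.5015,-.0886,.029]]))
E
```

```text
t 22.02 pos [ 0.5042 -0.0898  0.2377] ang 1.6057 gap 3.6 F [0.1 0.2 0.2]
shift cm [34.83  3.37 -1.88]
yaw -1.5359
[[273.82630366 198.08513215]]
```

View pics/w6.png

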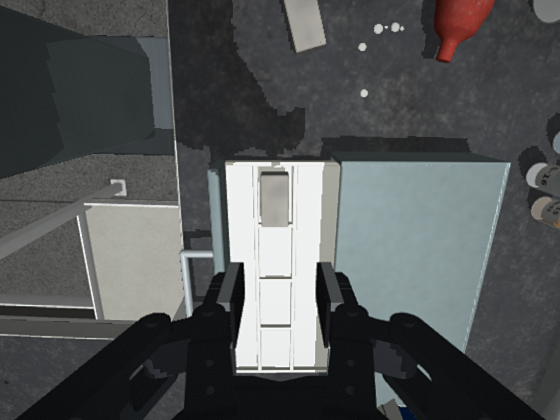

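The briquette lies in compartment 1 at (274,200), as predicted. Next is briquette 2.

>>> jog_arm([
  [[4, 4, 0.5, -2, 0], [4, 5.5, 0.5, 0, 0], [4, 5.5, 0.5, 0, 0], [4, 5.5, 0.5, 0, 0], [4, 5.5, 0.5, 0, 0], [4, 5.5, 0.5, 0, 0], [4, 3.3, 0.4, 0, 0], [4, 0, 0, 0, -0.17], [4, 0, 0, 0, -0.17], [4, 0, 0, 0, -0.17], [4, 0, 0, 0, -0.17], [4, 0, 0, 0, -0.17]],
])

```text
time_s: 23.58
position: [0.522, 0.2584, 0.2506]
orientation: [-0.001, 0.333, 0.943, -0.001]
wrist_force: [-0.7, 0.3, 0.8]
finger_gap: 0.468
finger_force: 0.0
```

>>> jog_arm([
  [[4, 0, 0, 0, -0.17], [4, 0, 0, 0, -0.17], [4, 0, 0, 0, -0.17], [4, 0, 0, 0, -0.17], [4, 0, 0, 3, 0], [4, 0, 0, 0, 0]],
])

```text
time_s: 24.32
position: [0.5212, 0.2574, 0.2192]
orientation: [-0.003, 0.003, 1.0, -0.002]
wrist_force: [-0.3, -0.1, -0.2]
finger_gap: 0.466
finger_force: 0.0
```

```bash
python3 - <<'E'
from h import *
go([.5255,.2595,.133],3.141)
E
```

```text
t 24.32 pos [0.5212 0.2574 0.2192] ang 3.1363 gap 3.98 F [-0.3 -0.1 -0.2]
shift cm [-0.49  0.24  8.61]
yaw -0.0047
```

>>> jog_arm([
  [[4, -0.4, 0.2, 3, 0], [4, 0, 0, 3, 0], [4, 0, 0, 2, 0], [4, 0, 0, 0.6, 0], [4, 0, 0, 0, 0], [2.2, 0, 0, 0, 0], [2.2, 0, 0, 0, 0], [2.2, 0, 0, 0, 0]],
])

```text
time_s: 25.32
position: [0.5276, 0.2605, 0.1374]
orientation: [0.001, 0.003, 1.0, -0.001]
wrist_force: [-0.4, -2.5, 3.0]
finger_gap: 0.275
finger_force: 58.8
```

>>> jog_arm([
  [[2.2, 0, 0, -2, 0], [2.2, 0, 0, -5, 0], [2.2, 0, 0, -5, 0], [2.2, 0, 0, 0, 0.17], [2.2, 0, 0, 0, 0.17], [2.2, 0, 0, 0, 0.17], [2.2, 0, 0, 0, 0.17], [2.2, 0, 0, 0, 0.17], [2.2, 0, 0, 0, 0.17], [2.2, 0, 0, 0, 0.17], [2.2, 0, 0, 0, 0.17], [2.2, 0, 0, 0, 0.17]],
])

```text
time_s: 26.82
position: [0.5264, 0.2625, 0.258]
orientation: [-0.001, 0.696, 0.718, 0.001]
wrist_force: [-1.2, 0.1, -0.7]
finger_gap: 0.274
finger_force: 59.2
```

```bash
python3 - <<'E'
from h import *
go([.5043,-.1515,.2],1.6076)
E
```

```text
t 26.82 pos [0.5264 0.2625 0.258 ] ang 1.6019 gap 2.34 F [-1.2  0.1 -0.7]
shift cm [-41.33  -3.5    5.69]
yaw -0.0057
```

>>> jog_arm([
  [[2.2, -3.3, -0.5, 0, -0.005], [2.2, -5.5, -0.5, 0, 0], [2.2, -5.5, -0.5, 0, 0], [2.2, -5.5, -0.5, 0, 0], [2.2, -5.5, -0.5, 0, 0], [2.2, -5.5, -0.5, 0, 0], [2.2, -5.5, -0.5, 0, 0], [2.2, -5, 0, 2, 0], [2.2, 0, 0, 4, 0], [2.2, 0, 0, 0, 0], [2.2, 0, 0, 0, 0]],
])

```text
time_s: 28.2
position: [0.5095, -0.1515, 0.1985]
orientation: [0.001, 0.692, 0.722, 0.001]
wrist_force: [0.3, -0.0, -0.8]
finger_gap: 0.271
finger_force: 59.2
```

```bash
python3 - <<'E'
from h import *
go([.5043,-.1515,.0965],1.6076)
E
```

```text
t 28.2 pos [ 0.5095 -0.1515  0.1985] ang 1.6134 gap 2.31 F [ 0.3 -0.  -0.8]
shift cm [ 0.02 -0.55 10.2 ]
yaw 0.0058
```

>>> jog_arm([
  [[2.2, 0, -0.5, 4, 0.003], [2.2, 0, 0, 4, 0], [2.2, 0, 0, 1.5, 0], [2.2, 0, 0, 0.5, 0], [2.2, 0, 0, 0, 0]],
])

```text
time_s: 28.82
position: [0.5045, -0.1531, 0.0981]
orientation: [0.001, 0.694, 0.72, 0.001]
wrist_force: [-0.2, 0.6, 0.0]
finger_gap: 0.275
finger_force: 59.2
```

>>> jog_arm([
  [[2.2, 0.1, 0, 0.3, 0], [2.2, 0, 0, 0, 0], [3.6, 0, 0, 0, 0], [3.6, 0, 0, 0, 0], [3.6, 0, 0, -2, 0], [3.6, 0, 0, -6, 0], [3.6, 0, 0, -6, 0], [4, 0, 0, -2, 0], [4, 5, 0.3, 0, 0], [4, 5.5, 0.5, 0, 0], [4, 5.5, 0.5, 0, 0], [4, 5, 0.5, 0, 0]],
])

```text
time_s: 30.32
position: [0.5133, 0.0605, 0.2552]
orientation: [0.001, 0.694, 0.72, 0.0]
wrist_force: [0.2, -0.7, -0.8]
finger_gap: 0.469
finger_force: 0.0
```

>>> jog_arm([
  [[4, 5, 0.3, 0, 0], [4, 5, 0, 0, 0], [4, 4.3, 0, 0, 0], [4, 0, 0, 0, -0.17], [4, 0, 0, 0, -0.17], [4, 0, 0, 0, -0.17], [4, 0, 0, 0, -0.17], [4, 0, 0, 0, -0.17], [4, 0, 0, 0, -0.17], [4, 0, 0, 0, -0.17], [4, 0, 0, 0, -0.17], [4, 0, 0, 0, -0.17]],
])

```text
time_s: 31.82
position: [0.5111, 0.2012, 0.2549]
orientation: [0.0, -0.001, 1.0, -0.0]
wrist_force: [-0.1, 0.0, -0.6]
finger_gap: 0.469
finger_force: 0.0
```

```bash
python3 - <<'E'
from h import *
go([.5265,.2054,.133],3.141)
E
```

```text
t 31.82 pos [0.5111 0.2012 0.2549] ang -3.1397 gap 4.0 F [-0.1  0.  -0.6]
shift cm [-1.53  0.42 12.19]
yaw 0.0025
```

>>> jog_arm([
  [[4, -1.5, 0.4, 4, 0], [4, 0, 0, 4, 0], [4, 0, 0, 3, 0], [4, 0, 0, 1, 0], [4, 0, 0, 0, 0], [2.2, 0, 0, 0, 0], [2.2, 0, 0, 0, 0], [2.2, 0, 0, 0, 0]],
])

```text
time_s: 32.83
position: [0.527, 0.2057, 0.1349]
orientation: [0.001, 0.002, 1.0, 0.0]
wrist_force: [1.4, 0.4, 2.7]
finger_gap: 0.283
finger_force: 59.2
```

>>> jog_arm([
  [[2.2, 0, 0, -2, 0], [2.2, 0, 0, -5, 0], [2.2, 0, 0, -5, 0], [2.2, 0, 0, 0, 0.17], [2.2, 0, 0, 0, 0.17], [2.2, 0, 0, 0, 0.17], [2.2, 0, 0, 0, 0.17], [2.2, 0, 0, 0, 0.17], [2.2, 0, 0, 0, 0.17], [2.2, 0, 0, 0, 0.17], [2.2, 0, 0, 0, 0.17], [2.2, 0, 0, 0, 0.17]],
])

```text
time_s: 34.33
position: [0.5257, 0.2056, 0.2547]
orientation: [-0.0, 0.696, 0.718, 0.0]
wrist_force: [0.5, 0.1, -1.1]
finger_gap: 0.279
finger_force: 59.4
```

```bash
python3 - <<'E'
from h import *
go([.5066,-.2135,.2],1.6076)
E
```

```text
t 34.33 pos [0.5257 0.2056 0.2547] ang 1.603 gap 2.39 F [ 0.5  0.1 -1.1]
shift cm [-41.83  -3.26   5.46]
yaw -0.0046
```

>>> jog_arm([
  [[2.2, -3.8, -0.5, 0, -0.003], [2.2, -5.5, -0.5, 0, 0], [2.2, -5.5, -0.5, 0, 0], [2.2, -5.5, -0.5, 0, 0], [2.2, -5.5, -0.5, 0, 0], [2.2, -5.5, -0.5, 0, 0], [2.2, -5.5, -0.2, 0, 0], [2.2, -5, 0, 2, 0], [2.2, 0, 0, 3.5, 0], [2.2, 0, 0, 0, 0], [2.2, 0, 0, 0, 0]],
])

```text
time_s: 35.7
position: [0.5117, -0.2125, 0.2003]
orientation: [0.001, 0.692, 0.722, 0.001]
wrist_force: [0.8, 0.1, 0.3]
finger_gap: 0.281
finger_force: 59.4
```

```bash
python3 - <<'E'
from h import *
go([.5066,-.2135,.0955],1.6076)
E
```

```text
t 35.7 pos [ 0.5117 -0.2125  0.2003] ang 1.6128 gap 2.4 F [0.8 0.1 0.3]
shift cm [-0.07 -0.53 10.48]
yaw 0.0052
```

>>> jog_arm([
  [[2.2, 0, -0.5, 4, 0.003], [2.2, 0, 0, 4, 0], [2.2, 0, 0, 1.8, 0], [2.2, 0, 0, 0.6, 0], [2.2, 0, 0, 0, 0]],
])

```text
time_s: 36.33
position: [0.5069, -0.2139, 0.0959]
orientation: [0.001, 0.694, 0.72, 0.0]
wrist_force: [0.1, 0.0, -1.1]
finger_gap: 0.28
finger_force: 59.4
```

>>> jog_arm([
  [[2.2, 0, 0, 0.15, 0], [2.2, 0, 0, 0, 0], [3.6, 0, 0, 0, 0], [3.6, 0, 0, 0, 0], [3.6, 0, 0, -2, 0], [3.6, 0, 0, -6, 0], [3.6, 0, 0, -6, 0], [5, 4, 0, -4, 0], [5, 5.5, 0, 0, 0], [5, 5.5, 0, 0, 0], [5, 5, 0, 0, 0], [5, 0, 0, 0, 0]],
])

```text
time_s: 37.83
position: [0.4982, -0.0087, 0.2751]
orientation: [0.001, 0.691, 0.723, 0.001]
wrist_force: [-0.4, -0.6, -0.0]
finger_gap: 0.588
finger_force: 0.0
```

```bash
python3 - <<'E'
from h import *
go(None)
p=camera_params('wrist')
im=camera('wrist')[:,:,::-1];cv2.imwrite('pics/w7.png',im)
print(proj(p,[[.5203,.0624,.02]]+[[.5014+.0023*k,-.089-.062*k,.029] for k in range(4)]))
E
```

```text
t 37.83 pos [ 0.4982 -0.0087  0.2751] ang 1.617 gap 5.02 F [-0.4 -0.6 -0. ]
[[303.9042068  119.05007367]
 [278.21348629 259.97574694]
 [277.89754213 307.21192109]
 [277.61747348 349.31673978]
 [277.3684113  386.95355139]]
```

View pics/w7.png

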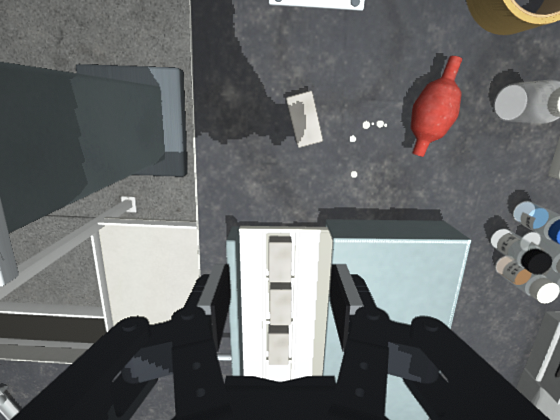

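Briquettes 1–3 lie in compartments at (279,258), (279,302) and (279,345). Briquette 4 is unmoved at (305,119) with top corners (289,97), (311,91), (322,142) and (300,147).

```bash
python3 - <<'E'
from h import *
from scipy.optimize import least_squares
p=camera_params('wrist')
uv=np.array([[289,97],[311,91],[322,142],[300,147]],float)
m=[[.025,.013,.02],[.025,-.013,.02],[-.025,-.013,.02],[-.025,.013,.02]]
r=least_squares(lambda x:(proj(p,frame2(x[:2],x[2],m))-uv).ravel(),[.52,.062,1.89]);print(r.x,r.fun.round(1))
go([r.x[0],r.x[1],.076],r.x[2])
E
```

```text
[0.52234311 0.05815754 1.85478214] [-2.1  0.3  2.1 -0.5  1.5 -0.4 -1.6  0.8]
t 37.88 pos [ 0.4985 -0.0118  0.2747] ang 1.6127 gap 5.0 F [-0.2 -0.9 -0.2]
shift cm [ 6.91  2.64 19.87]
yaw -0.242
```

>>> jog_arm([
  [[4.5, 3.5, 1.3, 2, 0], [4.5, 3.4, 1.3, 3, 0], [4.5, 0, 0, 4, -0.12], [4.5, 0, 0, 4, -0.13], [4.5, 0, 0, 3, 0], [4.5, 0, 0, 1.5, 0], [4.5, 0, 0, 0, 0], [4.5, 0, 0, 0, 0]],
])

```text
time_s: 38.88
position: [0.5229, 0.0557, 0.0995]
orientation: [0.001, 0.599, 0.801, 0.001]
wrist_force: [0.2, 0.6, -1.2]
finger_gap: 0.526
finger_force: 0.0
```

```bash
python3 - <<'E'
from h import *
go([.5215,.059,.083],1.87)
E
```

```text
t 38.88 pos [0.5229 0.0557 0.0995] ang 1.8572 gap 4.49 F [ 0.2  0.6 -1.2]
shift cm [ 0.35 -0.05  1.65]
yaw -0.0128
```

>>> jog_arm([
  [[4.5, 0.4, 0, 1, 0], [4.5, 0, 0, 0.6, 0], [4.5, 0, 0, 0, 0], [2.2, 0, 0, 0, 0], [2.2, 0, 0, 0, 0], [2.2, 0, 0, 0, 0], [2.2, 0, 0, 0, 0], [2.2, 0, 0, -4, 0], [2.2, 0, 0, -6, 0], [2.2, 0, 0, -6, 0], [2.2, 0, 0, 0, 0]],
])

```text
time_s: 40.25
position: [0.5234, 0.0606, 0.2468]
orientation: [0.004, 0.599, 0.801, 0.003]
wrist_force: [-0.8, 0.4, -0.9]
finger_gap: 0.284
finger_force: 59.2
```

```bash
python3 - <<'E'
from h import *
go([.5089,-.2754,.2],1.6076)
p=camera_params('wrist')
im=camera('wrist')[:,:,::-1];cv2.imwrite('pics/w8.png',im[180:400,130:430])
E
```

```text
t 40.25 pos [0.5234 0.0606 0.2468] ang 1.8573 gap 2.42 F [-0.8  0.4 -0.9]
shift cm [-31.81 -10.93   4.66]
yaw 0.2497
```

View pics/w8.png

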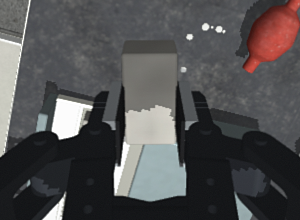

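Briquette 4 is held about 3 mm off-centre towards tool +x, so I'll place it with that allowed for.

>>> jog_arm([
  [[2.2, 0, 0, 0, 0.125], [2.2, 0, 0, 0, 0.125], [2.2, -3.8, -0.5, 0, 0], [2.2, -5, -0.5, 0, 0], [2.2, -5, -0.5, 0, 0], [2.2, -5, -0.5, 0, 0], [2.2, -5, -0.5, 0, 0], [2.2, -5, 0, 0, 0], [2.2, -5, 0, 2, 0], [2.2, 0, 0, 3, 0], [2.2, 0, 0, 0, 0], [2.2, 0, 0, 0, 0]],
])

```text
time_s: 41.8
position: [0.5084, -0.2778, 0.1921]
orientation: [-0.001, 0.693, 0.721, 0.0]
wrist_force: [-0.0, -0.7, 0.3]
finger_gap: 0.289
finger_force: 59.1
```

```bash
python3 - <<'E'
from h import *
go([.5089,-.278,.0935],1.6076)
E
```

```text
t 41.8 pos [ 0.5084 -0.2778  0.1921] ang 1.6097 gap 2.47 F [-0.  -0.7  0.3]
shift cm [-0.03  0.05  9.86]
yaw 0.0021
```

>>> jog_arm([
  [[2.2, 0, 0, 4, 0], [2.2, 0, 0, 3.5, 0], [2.2, 0, 0, 1.5, 0], [2.2, 0, 0, 0.6, 0], [2.2, 0, 0, 0, 0]],
])

```text
time_s: 42.42
position: [0.5091, -0.279, 0.0973]
orientation: [0.001, 0.694, 0.72, 0.0]
wrist_force: [-0.5, -0.7, -0.1]
finger_gap: 0.282
finger_force: 59.2
```

>>> jog_arm([
  [[2.2, 0, 0, 0.3, 0], [2.2, 0, 0, 0, 0], [3.6, 0, 0, 0, 0], [3.6, 0, 0, 0, 0], [3.6, 0, 0, -2, 0], [3.6, 0, 0, -6, 0], [3.6, 0, 0, -6, 0], [3.6, 0, 0, -6, 0], [3.6, 0, -2, -2, 0], [3.6, 0, 0, 0, 0]],
])

```text
time_s: 43.68
position: [0.4884, -0.2801, 0.3166]
orientation: [0.003, 0.694, 0.72, -0.0]
wrist_force: [0.4, 0.3, 0.1]
finger_gap: 0.421
finger_force: 0.0
```

```bash
python3 - <<'E'
from h import *
go(None)
p=camera_params('wrist')
im=camera('wrist')[:,:,::-1];cv2.imwrite('pics/w9.png',im)
print(proj(p,[[.5014+.0023*k,-.089-.062*k,.029] for k in range(4)]))
E
```

```text
t 43.67 pos [ 0.4884 -0.2801  0.3166] ang 1.6067 gap 3.6 F [0.4 0.3 0.1]
[[298.06925606 -11.33019331]
 [297.23544136  57.74545137]
 [296.44035074 119.99235449]
 [295.69248129 175.94205315]]
```

View pics/w9.png

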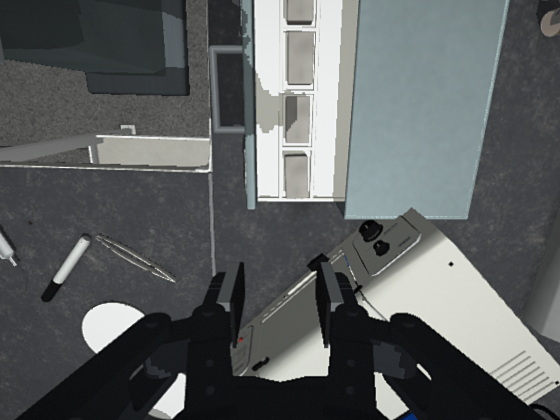

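All four lie in their compartments (briquette 4 at (297,176), predicted (296,176)). Now I'll shut the drawer by its handle.

>>> jog_arm([
  [[2.2, 4.9, -3.5, 0, 0], [2.2, 4.9, -3.4, 2, 0], [2.2, 0, 0, 5, 0], [2.2, 0, 0, 3, 0], [2.2, 0, 0, 0, 0], [2.2, 0, 0, 0, 0]],
])

```text
time_s: 44.48
position: [0.4168, -0.1845, 0.214]
orientation: [0.0, 0.694, 0.72, 0.0]
wrist_force: [1.1, -0.2, -0.1]
finger_gap: 0.255
finger_force: 0.0
```

```bash
python3 - <<'E'
from h import *
go([.4156,-.185,.085],1.6076)
E
```

```text
t 44.48 pos [ 0.4168 -0.1845  0.214 ] ang 1.6083 gap 2.18 F [ 1.1 -0.2 -0.1]
shift cm [-0.05 -0.13 12.9 ]
yaw 0.0007
```

>>> jog_arm([
  [[2.2, 0, -0.1, 4, 0], [2.2, 0, 0, 4, 0], [2.2, 0, 0, 3, 0], [2.2, 0, 0, 1.9, 0], [2.2, 0, 0, 0, 0], [0.4, 0, 0, 0, 0], [0.4, 0, 0, 0, 0], [0.4, 0, 0, 0, 0], [0.4, 0, 0, 0, 0]],
], squeeze=30)

```text
time_s: 45.6
position: [0.4163, -0.1851, 0.0856]
orientation: [0.002, 0.694, 0.72, 0.001]
wrist_force: [0.9, 0.9, 6.8]
finger_gap: 0.079
finger_force: 29.9
```

>>> jog_arm([
  [[0.4, 0, 0.5, 0, 0], [0.4, 0, 1, 0, 0], [0.4, 0, 1.2, 0, 0], [0.4, 0, 1.2, 0, 0], [0.4, 0, 1.2, 0, 0], [0.4, 0, 1.2, 0, 0], [0.4, 0, 1.2, 0, 0], [0.4, 0, 1, 0, 0], [0.4, 0, 0.8, 0, 0], [0.4, 0, 0.4, 0, 0], [0.4, 0, 0.2, 0, 0], [0.4, 0, 0, 0, 0]],
])

```text
time_s: 47.1
position: [0.5145, -0.182, 0.0857]
orientation: [0.001, 0.694, 0.72, -0.0]
wrist_force: [-1.3, -0.7, 6.3]
finger_gap: 0.083
finger_force: 30.0
```

Moved 98 mm with no stop force yet, so I'll nudge until the stop shows.

>>> jog_arm([
  [[0.4, 0, 0.3, 0, 0], [0.4, 0, 0.3, 0, 0], [0.4, 0, 0, 0, 0]],
])

```text
time_s: 47.48
position: [0.5163, -0.1819, 0.0855]
orientation: [-0.002, 0.694, 0.72, -0.004]
wrist_force: [-11.6, -0.3, 18.7]
finger_gap: 0.079
finger_force: 31.2
```

>>> jog_arm([
  [[0.4, 0, -0.4, 0, 0], [2.2, 0, 0, 0, 0], [2.2, 0, 0, 0, 0], [2.2, 0, 0, -1, 0], [2.2, 0, 0, -5, 0], [1, 0, -2, -6, 0], [0, 0, -4, -3, 0], [0, 5, 0, 0, 0], [0, 5.5, 0, 0, 0], [0, 5.5, 0, 0, 0], [0, 5.5, 0, 0, 0], [0, 5.5, 0, 0, 0]],
])

```text
time_s: 48.98
position: [0.4459, 0.0885, 0.2344]
orientation: [0.001, 0.694, 0.72, 0.0]
wrist_force: [1.9, 0.4, 0.5]
finger_gap: 0.002
finger_force: 0.0
```

>>> jog_arm([
  [[0, 5.5, 0, 0, 0], [0, 5, 0, 0, 0], [0, 0, 0, 0, 0], [0, 0, 0, 0, 0]],
])

```text
time_s: 49.48
position: [0.4421, 0.1912, 0.2337]
orientation: [0.0, 0.694, 0.72, -0.0]
wrist_force: [0.8, -0.6, -0.5]
finger_gap: 0.0
finger_force: 0.0
```

```bash
python3 - <<'E'
from h import *
go([.460,.2055,.165],1.5708)
E
```

```text
t 49.48 pos [0.4421 0.1912 0.2337] ang 1.6083 gap 0.0 F [ 0.8 -0.6 -0.5]
shift cm [1.36 1.84 6.87]
yaw 0.0375
```

>>> jog_arm([
  [[0, 1.4, 1.8, 3, 0.037], [0, 0, 0, 3.8, 0], [0, 0, 0, 1, 0], [0, 0, 0, 0.5, 0], [0, 0, 0, 0.5, 0], [0, 0, 0, 0.4, 0], [0, 0, 0, 0.2, 0], [0, 0, 0, 0, 0]],
])

```text
time_s: 50.48
position: [0.4603, 0.206, 0.1406]
orientation: [0.001, 0.707, 0.707, -0.0]
wrist_force: [-1.8, -3.6, 7.3]
finger_gap: -0.001
finger_force: 4.1
```

>>> jog_arm([
  [[0, 0, 0, 0.2, 0], [0, 0, 0, 0, 0]],
])

```text
time_s: 50.72
position: [0.4604, 0.2062, 0.1403]
orientation: [0.002, 0.707, 0.707, -0.001]
wrist_force: [-5.5, -6.0, 23.9]
finger_gap: -0.001
finger_force: 12.0
```

At the stop. Next, rods 2 and 1.

>>> jog_arm([
  [[0, 0, 0, -4.2, 0], [0, 5.4, 0, 0, 0], [0, 0, 0, 0, 0], [0, 0, 0, 1.6, 0], [0, 0, 0, 1, 0], [0, 0, 0, 0.5, 0], [0, 0, 0, 0.5, 0], [0, 0, 0, 0.4, 0], [0, 0, 0, 0.2, 0], [0, 0, 0, 0, 0]],
])

```text
time_s: 51.98
position: [0.4594, 0.2596, 0.1403]
orientation: [0.002, 0.707, 0.707, -0.002]
wrist_force: [-8.2, -8.1, 27.9]
finger_gap: 0.001
finger_force: 13.7
```

>>> jog_arm([
  [[0, 0, 0, -4.2, 0], [0, 5.4, 0, 0, 0], [0, 0, 0, 0, 0], [0, 0, 0, 1.6, 0], [0, 0, 0, 1, 0], [0, 0, 0, 0.5, 0], [0, 0, 0, 0.5, 0], [0, 0, 0, 0.4, 0], [0, 0, 0, 0.2, 0], [0, 0, 0, 0, 0]],
])

```text
time_s: 53.22
position: [0.4595, 0.3134, 0.1403]
orientation: [0.002, 0.707, 0.707, -0.002]
wrist_force: [-7.0, -8.9, 26.5]
finger_gap: 0.001
finger_force: 12.6
```

>>> jog_arm([
  [[0, 0, 0, -3, 0], [0, 0, -2, -6, 0], [0, -3, 0, -6, 0], [0, 0, 0, 0, 0], [0, 0, 0, 0, 0]],
])

```text
time_s: 53.85
position: [0.44, 0.286, 0.2825]
orientation: [0.0, 0.707, 0.707, 0.0]
wrist_force: [-2.0, -0.6, -0.1]
finger_gap: -0.004
finger_force: 0.0
```

```bash
python3 - <<'E'
from h import *
go(None)
b=cv2.resize(camera('top')[185:325,190:470,::-1],(784,392),interpolation=cv2.INTER_CUBIC)
cv2.imwrite('pics/f.png',b)
E
```

```text
t 53.85 pos [0.44   0.286  0.2825] ang 1.5702 gap -0.03 F [-2.  -0.6 -0.1]
```

View pics/f.png

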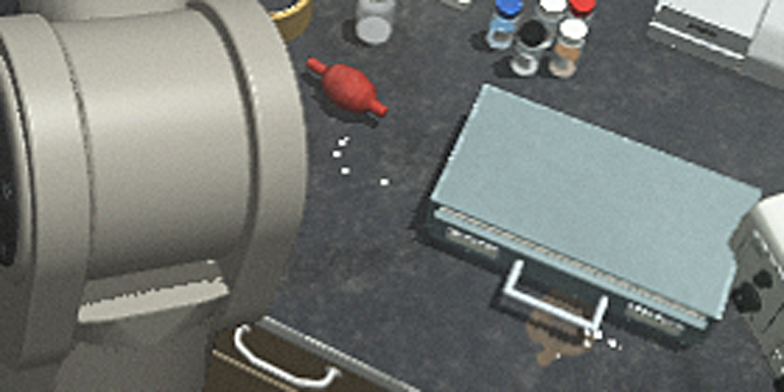

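The drawer is shut (its front at (575,265) lies against the case) and the bystanders are in place. All three rods reached their lower stops, and the arm is clear.

```bash
python3 -c "from bench import *;print(hand_in())"
```

```text
the job is handed in; nothing more can be done
None
```

The job is handed in at about 54 s on the robot's clock: all four briquettes lie in their own compartments, the drawer is pushed shut to its stop, all three knockout rods were pressed to their lower stops, and no contact with the bystanders was seen; `hand_in()` returned no verdict.

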